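# Shake the last cinnamon stick out of the slotted dispenser

## Robot

A 6-joint arm with a two-finger parallel gripper is mounted at the origin on a cart in front of the work surface, level with it; the furniture and walls round the work are solid. World frame = base frame: x ahead of the robot, y to its left, z up, the work surface at z = 0. Lengths are in mm, angles in degrees, forces in N, time in s.
With the tool pointing down it reaches from about 300 to 875 mm from the base axis. Payload 6.4 kg.
Tool frame: the origin (TCP) lies midway between the tips of the shut fingers; the grasp point (between the pads) lies 19 mm behind it (arm.grip_depth is the distance from the TCP to the grasp point, in mm); z points along the fingers, y is the line along which they close (so a half turn about z gives the same grasp; the last joint's range is limited). The gripper opens to 88 mm and grips with 3 to 60 N. Pads are 18 mm wide; open, the fingers measure 123 mm over their backs; the gripper's body (75 mm by 187 mm) begins 45 mm behind the grasp point.
Start: joints at [-77.252, 10.359, 92.074, -0, 77.567, -11.82], TCP at [239.09, -522.95, 204.114] pointing down, gripper open.
Joint ranges: [-171.53, 171.53], [-51.25, 118.39], [17.06, 147.69], [-65.23, 245.23], [0, 150.52], [-178.68, 178.68]. Speed limits (degrees/s): [147.25, 147.25, 172.46, 180, 180, 180].

## Interface

Orientations are given as [roll, pitch, yaw] about the fixed x, y, z axes, in that order (R = Rz(yaw) Ry(pitch) Rx(roll)).
In Python, from bench import arm, get_image, get_calibration, order, models gives the robot as it stands.
- The arm moves only by the shell command python3 -m pendant 'ROWS' [OPENING]. ROWS is text: rows parted by semicolons, each of 6 numbers parted by spaces: the shift along the world's x, y, z in m, then the turn, a rotation vector about the world's x, y, z in degrees. A call has 1 to 8 rows; each row is the pose to reach, as a shift and turn from the pose commanded when the call began; what a row does not reach only later rows make up. A row lasts 1/10 s, in which the tool goes at most 50 mm and 8.59 degrees, less where a joint would pass 70% of its speed; a pose out of reach is approached as far as the arm can. A call with a gripper value outside its range is refused whole. OPENING is the finger opening in m, from 0 to 0.0881, set as the call begins (- or left out, the last holds). The fingers move at their own pace and stop on an object; the grip force is fixed at half the most. Time passes only in rows, so rows that repeat a pose let the fingers close. It gives the time, the measured TCP pose, the force, the opening and the grip force at its end, in the units of the state.
- arm.get_state(): the state, without advancing time (a new reading comes with each control period).
- get_image(name): name is "side" or "top"; returns (picture, depth): 400x640x3 uint8, blue, green, red; 400x640 float32, mm along the optical axis (not along the pixel's ray), 0 where there is no reading.
- get_calibration(name): a dict with "mtx" (3x3 intrinsics, pixels), "pose" (4x4, takes a point from camera to world coordinates). Camera axes: x right, y up, looking along -z (the intrinsics and any distortion apply to the point x, -y, -z); pixel columns grow to the right and rows downward; lengths in mm; the calibration is good to about 2 mm. A picture is of the moment at which its call begins. get_calibration takes no time and is no camera call.
- order.sign_off(): hands the job in; it is judged then, once.
Trained networks look in the newest picture that a camera, given by its name, has taken for a name from the list of things; names that differ only in an ending like _2 or _b are one class to them, and where a whole thing is asked for, a point or a joint stands for the part that bears it (a point fixed in the world has none). Each returns a list of dicts, best first, with "conf" (0 to 1); they miss things now and then, are a little off and sometimes report something else, mostly with a low value. They report only what shows in the picture. A call takes as long as a camera call.
- models.spot_in(camera, thing): "at" ([x, y, z] in mm, in world coordinates, good to about 4 mm: the middle of the surface that is visible of it).
- models.masks_of(camera, thing): "pixels" (400x640 bool, what is visible of it).
The state is a dict: "time_s": time; "joints": joint angles; "dq": joint speeds; "tau": joint torques, N m; "position": TCP position; "eef_rot": TCP orientation; "contact_force": force on the tool from outside, world axes, zero at the start; "moment": the same for the moment, N m; "grip_width": finger opening in mm; "finger_force": force on a finger pad.
Only numpy, scipy, OpenCV 4.12 (cv2) and the standard library are available. Lean on these libraries where they do the work, as an engineer would, in place of code of your own. Each camera call takes 0.05 s, during which the arm holds its last target. There are 200 camera calls.

## Task

The clear cinnamon dispenser stands upside down, slot underneath, on its cork coaster. Lift it by the bar handle, hold it over the shallow white bowl and rock or shake it until the stick inside lines up with the slot and drops into the bowl; then set it back level on the middle of its coaster and let go. Leave the bowl where it is and do not disturb the cup, tamper, spoon and scoop round the work.

Things in the scene. Friction and masses are not known exactly. Their poses are not given: they have to be found in the camera images.
- dispenser_handle (a point): Middle of the dispenser's handle: a level wooden bar 86 mm long (x), 18 mm wide (y), 20 mm high, on two short posts 16 mm above the dispenser's flat top; this point lies 26 mm above that top and 94 mm above the dispenser's underside. x runs along the bar and the slot, z up. A half turn about z looks the same.
- dispenser_base (a point): Middle of the dispenser's underside and of its slot. Box 112 mm (x) by 82 mm (y), 68 mm high to its top, 0.27 to 0.49 kg: clear walls and top, 8 mm thick wooden cap underneath on which it stands, slot down. The slot, 92 mm long (x) and 18 mm wide (y), goes through the cap; room inside 100 (x) by 70 (y) by 52 mm high. The coaster closes the slot.
- cinnamon_center (a point): Middle of the cinnamon stick: straight, round, brown, 80 mm long (x), 14 mm thick, 12 g. At the start it lies loose in the dispenser on the cap, askew (0.6 to 0.75 rad) across the slot, so it cannot fall. Rocking the dispenser 0.4 rad or more to each side about the slot's line makes it roll against the low wall, lie along it and, within a few rocks, drop through the slot as it rolls back.
- bowl: Shallow round white bowl, 170 mm wide over the rim, 45 mm high, wall 4 mm, standing loose on the worktop; origin at the middle of its underside, z up. About 0.45 kg. The stick has room to lie in it.
- cork_coaster: Round cork coaster with a brass rim, 94 mm wide, 8 mm thick, fixed to the worktop; origin at the middle of its underside, so its top is 8 mm above. The dispenser stands on it at the start. It is the one that lies single, not one of the stack.
- espresso_cup1: Bystander: white espresso cup, 64 mm wide, 50 mm high, with a handle; origin at the middle of its underside.
- tamper: Bystander: coffee tamper with wooden grip, 54 mm wide, 81 mm high; origin at the middle of its underside.
- teaspoon1: Bystander: steel teaspoon, 132 mm long, lying flat; origin at its middle.
- coffee_scoop: Bystander: small brass-coloured coffee scoop, 82 mm long, 25 mm high; origin at its middle, underneath.

How it is judged:
By the outcome, as a careful person would: the job done as asked, in the order asked, and still so for the second after the job is handed in, with the robot touching nothing.
It also fails if it takes over 58 s, if anything falls off the work surface, if the arm or the gripper's body presses on something with over 40 N, if the wrist force passes 120 N, or if a joint passes its speed limit or range.

## Working session

There is one attempt and no reset: what is moved stays moved. The work goes in short steps, Python scripts to look and compute and a shell command to move; the robot and the scene stay as the last step left them, time stands still between calls to the robot, and variables do not carry over. Pictures are saved under pics/ and viewed, at most 11 in all, crops included, and the job is handed in when it is done.

```bash
mkdir -p pics
cat > h.py <<'E'
import numpy as np,cv2
from bench import arm,get_image,get_calibration,order,models
def cloud(name,d):
    c=get_calibration(name);K=np.array(c["mtx"]);T=np.array(c["pose"])
    v,u=np.mgrid[:d.shape[0],:d.shape[1]]
    p=np.stack([(u-K[0,2])/K[0,0]*d,-(v-K[1,2])/K[1,1]*d,-d],-1)
    return p@T[:3,:3].T+T[:3,3]
E
python3 - <<'E'
from h import *
a,d=get_image("side");b,e=get_image("top")
cv2.imwrite("pics/s1.png",a);cv2.imwrite("pics/t1.png",b)
print(arm.get_state())
for cam in("side","top"):
  for t in["dispenser_handle","dispenser_base","cinnamon_center","bowl","cork_coaster","espresso_cup1","tamper","teaspoon1","coffee_scoop"]:
    print(cam,t,[(np.round(x["at"]),round(x["conf"],2)) for x in models.spot_in(cam,t)[:3]])
E
```

```text
{'time_s': 0.1, 'joints': array([-7.72518012e+01,  1.03953491e+01,  9.21233080e+01, -1.33258697e-03,
        7.75690510e+01, -1.18207675e+01]), 'dq': array([ 0.06162636, -0.06290081, -0.07186283,  0.02557721,  0.05379129,
        0.04095952]), 'tau': array([-9.05571000e-06, -4.34824955e+01, -3.42697442e+01,  7.03839585e-02,
        3.40386329e-02, -3.42770761e-05]), 'position': array([ 238.96365982, -522.42069325,  203.34482569]), 'eef_rot': array([-1.79913885e+02, -1.66937669e-02,  2.45692417e+01]), 'contact_force': array([ 0.57010986, -0.36422713,  1.0505756 ]), 'moment': array([-0.01949562,  0.02740716,  0.06377998]), 'finger_force': 0.0, 'grip_width': 87.86449329108463}
side dispenser_handle [(array([ 432., -205.,   54.]), 0.58)]
side dispenser_base [(array([ 427., -204.,   58.]), 0.57)]
side cinnamon_center []
side bowl [(array([ 576., -448.,   36.]), 0.69)]
side cork_coaster [(array([ 402., -195.,    5.]), 0.58)]
side espresso_cup1 [(array([418.,  50.,  35.]), 0.93), (array([ 429., -207.,   53.]), 0.39)]
side tamper [(array([509.,  76.,  30.]), 0.89)]
side teaspoon1 [(array([366., -82.,   2.]), 0.54)]
side coffee_scoop [(array([530., -77.,  17.]), 0.81)]
top dispenser_handle [(array([ 434., -223.,   74.]), 0.84)]
top dispenser_base []
top cinnamon_center []
top bowl [(array([ 515., -461.,   21.]), 0.97)]
top cork_coaster []
top espresso_cup1 [(array([420.,  46.,  27.]), 0.59)]
top tamper [(array([512.,  58.,  16.]), 0.85), (array([419.,  47.,  28.]), 0.43)]
top teaspoon1 [(array([372., -81.,   0.]), 0.7), (array([419.,  43.,  28.]), 0.69)]
top coffee_scoop [(array([533., -74.,   6.]), 0.58)]
```

View pics/s1.png

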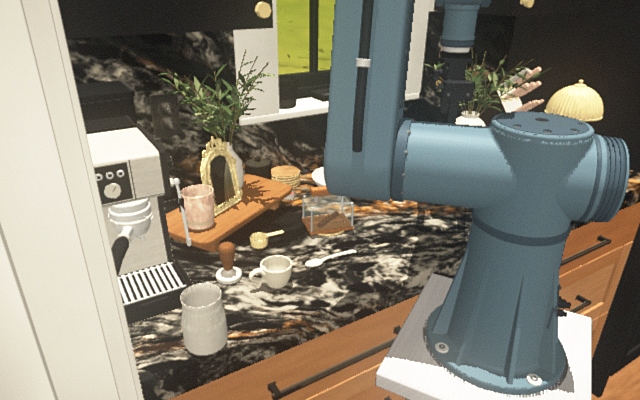

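View pics/t1.png

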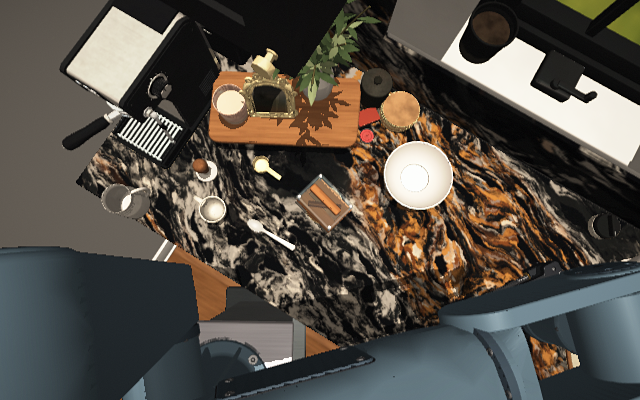

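The side view shows the dispenser at about (328,215), partly hidden behind the arm. In the top view it is at (325,202) with its bar, the bowl is at (418,176), and the coaster stack is at (400,110). Next I'll measure the bar's pose.

Run:
```python
from h import *
for cam,(u0,u1,v0,v1) in(("top",(285,365,165,240)),("side",(290,370,180,250))):
  a,d=get_image(cam);P=cloud(cam,d)
  cv2.imwrite(f"pics/{cam}2.png",cv2.resize(a[v0:v1,u0:u1],None,fx=7,fy=7,interpolation=cv2.INTER_CUBIC))
  Q=P[v0:v1,u0:u1].reshape(-1,3);m=d[v0:v1,u0:u1].ravel()>0;Q=Q[m]
  print(cam,np.histogram(Q[:,2],bins=np.arange(-10,130,10)))
  h=Q[(Q[:,2]>93)&(Q[:,2]<115)]
  if len(h)>5:
    r=cv2.minAreaRect(h[:,:2].astype(np.float32));print("bar",len(h),h.mean(0),np.median(h[:,2]),r)
  h=Q[(Q[:,2]>65)&(Q[:,2]<85)]
  if len(h)>5: print("top",len(h),cv2.minAreaRect(h[:,:2].astype(np.float32)))
  for t in("dispenser_handle","bowl"):
    for k in models.masks_of(cam,t)[:1]:
      X=P[k["pixels"]&(d>0)];print(t,len(X),np.percentile(X,[2,50,98],axis=0).round(),cv2.minAreaRect(X[:,:2].astype(np.float32)))
      if t=="bowl":
        R=X[X[:,2]>38];print("rim z",len(R),cv2.minEnclosingCircle(R[:,:2].astype(np.float32)))
```

```text
top (array([2466, 1708,   70,   13,   14,    4,    0,    5, 1354,    0,   14,
        125,  196]), array([-10,   0,  10,  20,  30,  40,  50,  60,  70,  80,  90, 100, 110,
       120]))
bar 332 [ 434.99484952 -229.89286543  109.66271706] 110.42567075733177 ((435.8742370605469, -230.123779296875), (85.28401184082031, 18.38266944885254), 45.39723205566406)
top 1359 ((436.2712097167969, -229.44357299804688), (111.34578704833984, 81.14257049560547), 45.64921569824219)
dispenser_handle 1808 [[ 378. -286.    7.]
 [ 432. -229.   76.]
 [ 489. -173.  113.]] ((440.1281433105469, -227.11058044433594), (124.73961639404297, 86.60479736328125), 46.66409683227539)
bowl 3743 [[ 435. -534.    2.]
 [ 515. -464.   19.]
 [ 587. -382.   46.]] ((513.54052734375, -455.0979919433594), (177.8971710205078, 168.82606506347656), 25.859207153320312)
rim z 627 ((510.0312194824219, -457.03240966796875), 84.88407897949219)
side (array([ 147, 2583,  279,  211,  192,  219,  200,  173,  637,   30,   43,
         74,   52]), array([-10,   0,  10,  20,  30,  40,  50,  60,  70,  80,  90, 100, 110,
       120]))
bar 163 [ 449.22484176 -207.41921057  105.81920641] 106.4422028676882 ((448.2569580078125, -211.28416442871094), (44.79949188232422, 21.05125617980957), 44.47499084472656)
top 738 ((435.4717102050781, -226.90606689453125), (112.05950164794922, 86.56482696533203), 45.35954666137695)
dispenser_handle 2014 [[ 373. -256.   10.]
 [ 427. -205.   60.]
 [ 499. -164.  112.]] ((400.14691162109375, -183.17449951171875), (129.48670959472656, 634.1455078125), 35.730960845947266)
bowl 180 [[ 453. -481.    9.]
 [ 578. -445.   37.]
 [ 593. -221.  113.]] ((441.4920654296875, -181.93960571289062), (35.440711975097656, 672.4700927734375), 27.238666534423828)
rim z 85 ((431.8006591796875, -186.92857360839844), 336.28961181640625)
```

View pics/top2.png

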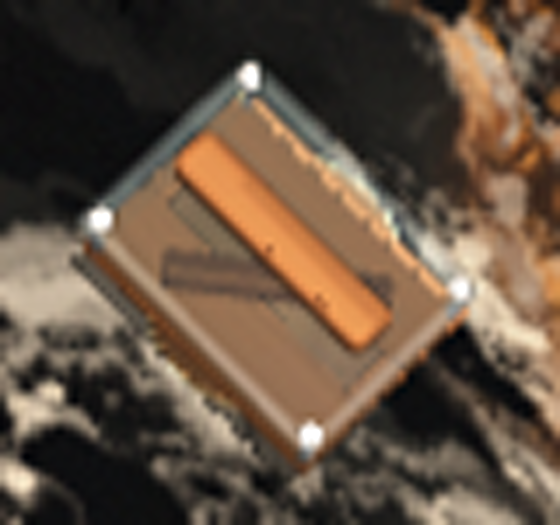

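View pics/side2.png

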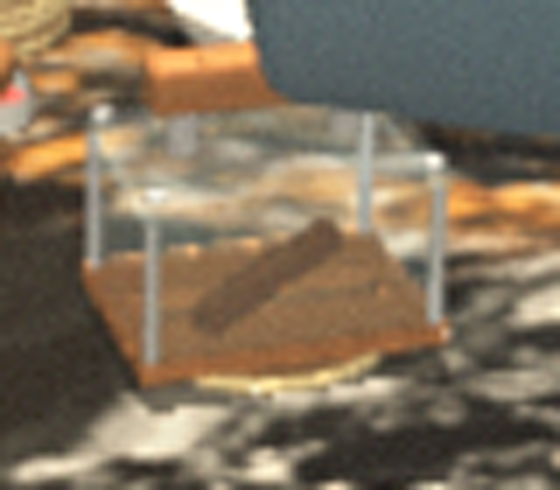

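Both views agree:
- **Bar:** middle at (436, -229.7), axis at 45.4°, top at about 111 mm.
- **Box top:** about 76 mm, which matches the text.
- **Bowl:** centre at (510, -457), radius 85.

The crops show the stick askew under the bar. I'll move above the bar now.

```bash
python3 -m pendant '0.197 0.293 -0.024 0 0 20.8;0.197 0.293 -0.024 0 0 20.8;0.197 0.293 -0.024 0 0 20.8;0.197 0.293 -0.024 0 0 20.8;0.197 0.293 -0.024 0 0 20.8;0.197 0.293 -0.024 0 0 20.8;0.197 0.293 -0.024 0 0 20.8;0.197 0.293 -0.024 0 0 20.8' 0.06
python3 -m pendant '0 0 0 0 0 0;0 0 0 0 0 0'
```

```text
time_s: 2.1
position: [438.0, -225.2, 179.8]
eef_rot: [-179.9, -0.1, 45.7]
contact_force: [-1.2, -0.0, -0.1]
grip_width: 60.0
finger_force: 0.0
time_s: 2.3
position: [435.8, -230.9, 180.3]
eef_rot: [180.0, 0.0, 45.3]
contact_force: [-1.1, 0.7, -0.4]
grip_width: 60.1
finger_force: 0.0
```

```bash
python3 -m pendant '0 0 -0.04 0 0 0;0 0 -0.07 0 0 0;0 0 -0.085 0 0 0;0 0 -0.095 0 0 0;0 0 -0.095 0 0 0;0 0 -0.095 0 0 0'
python3 - <<'E'
from h import *
a,d=get_image("side");cv2.imwrite("pics/s3.png",cv2.resize(a[120:270,230:430],None,fx=4,fy=4))
E
```

```text
time_s: 2.9
position: [436.2, -231.2, 85.8]
eef_rot: [179.9, 0.0, 45.3]
contact_force: [-0.0, -0.4, 0.5]
grip_width: 60.2
finger_force: 0.0
```

View pics/s3.png

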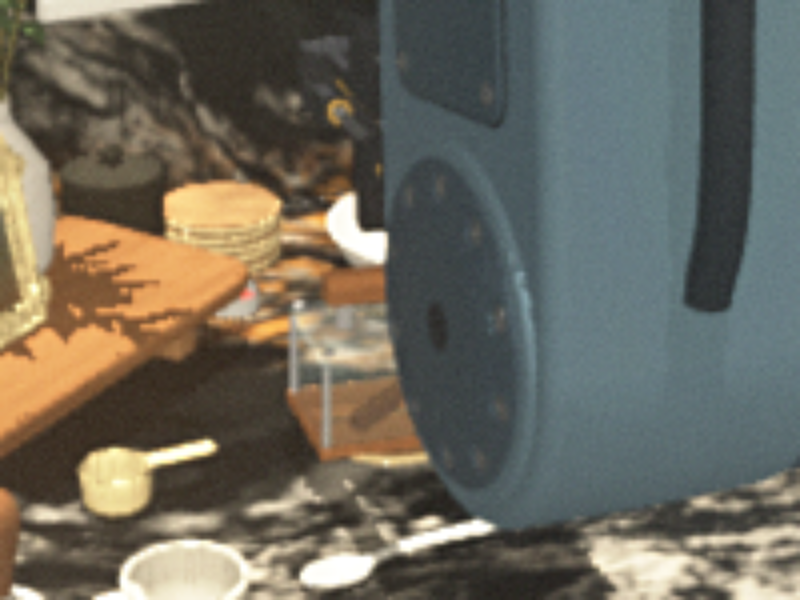

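The arm hides the gripper; the dispenser at crop (345,370) is undisturbed and nothing is touching. Closing on the bar, then a small test lift.

```bash
python3 -m pendant '0 0 0 0 0 0;0 0 0 0 0 0;0 0 0 0 0 0;0 0 0 0 0 0;0 0 0 0 0 0;0 0 0 0 0 0' 0.005
python3 -m pendant '0 0 0.01 0 0 0;0 0 0.03 0 0 0;0 0 0.06 0 0 0;0 0 0.09 0 0 0;0 0 0.105 0 0 0;0 0 0.105 0 0 0'
```

```text
time_s: 3.55
position: [436.1, -229.9, 85.1]
eef_rot: [180.0, -0.0, 45.4]
contact_force: [-0.1, 0.4, -0.3]
grip_width: 14.1
finger_force: 0.0
time_s: 4.15
position: [437.6, -231.2, 193.5]
eef_rot: [179.7, -0.0, 45.4]
contact_force: [0.4, -0.2, 0.2]
grip_width: 5.2
finger_force: 0.0
```

The grip closed past the bar's 18 mm width with no force, so it missed. Looking.

Run:
```python
from h import *
a,d=get_image("top");b,e=get_image("side")
A=cv2.resize(a[140:260,240:400],None,fx=2.5,fy=2.5);B=cv2.resize(b[140:260,240:400],None,fx=2.5,fy=2.5)
cv2.imwrite("pics/t4.png",np.hstack([A,B]))
P=cloud("top",d);Q=P[165:240,285:365].reshape(-1,3)
h=Q[(Q[:,2]>65)&(Q[:,2]<85)];print(len(h),len(h) and cv2.minAreaRect(h[:,:2].astype(np.float32)))
print(arm.get_state())
```

```text
216 ((433.8544616699219, -230.80531311035156), (105.9083023071289, 79.3451156616211), 46.11899185180664)
{'time_s': 4.25, 'joints': array([-4.16250971e+01,  4.56771653e-01,  1.04496470e+02,  2.34301406e-04,
        7.50217282e+01,  3.00507146e+00]), 'dq': array([-0.03359716,  1.2520507 ,  1.3920146 , -0.03698966, -0.133246  ,
        0.02418288]), 'tau': array([ 2.14280875e-02, -3.52591753e+01, -3.48432469e+01,  7.93766370e-02,
        1.23469712e-02,  1.19352146e-03]), 'position': array([ 436.05199315, -229.8944872 ,  190.15062987]), 'eef_rot': array([ 1.79975017e+02, -1.53822279e-03,  4.53697713e+01]), 'contact_force': array([-0.49149474,  0.19991095,  0.68478906]), 'moment': array([-0.02483449, -0.0035931 ,  0.01724042]), 'finger_force': 0.0, 'grip_width': 5.131283025890141}
```

View pics/t4.png

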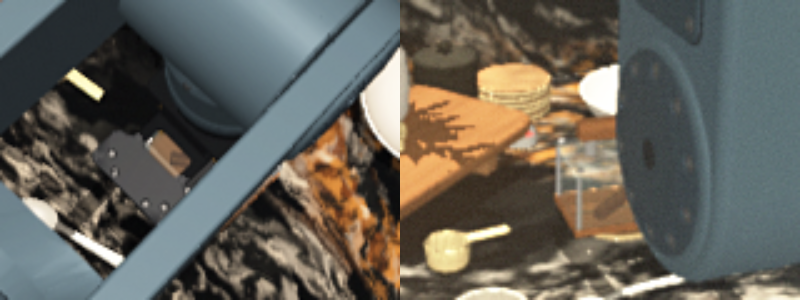

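The dispenser still stands in place. I'll compare the gripper's seen position with its reported one.

Run:
```python
from h import *
for cam in("top","side"):
  a,d=get_image(cam);P=cloud(cam,d)
  c=get_calibration(cam);K=np.array(c["mtx"]);T=np.array(c["pose"])
  print("cam",T[:3,3].round())
  for p in([436,-230,190],[436,-230,254],[436,-230,112],[511,-457,45]):
    q=T[:3,:3].T@(np.array(p)-T[:3,3]);q=[q[0],-q[1],-q[2]];print(p,(K@q/q[2])[:2].round())
  if cam=="top":
    for u,v in((285,205),(292,190),(300,218),(304,204),(309,200),(312,196),(315,216),(275,200),(320,190)):print(u,v,P[v,u].round())
    cv2.imwrite("pics/t5.png",cv2.resize(a[140:260,240:400],None,fx=5,fy=5,interpolation=cv2.INTER_CUBIC))
```

```text
cam [ 307. -204.  964.]
[436, -230, 190] [326. 193.]
[436, -230, 254] [328. 187.]
[436, -230, 112] [325. 198.]
[511, -457, 45] [418. 174.]
285 205 [ 391. -158.  330.]
292 190 [ 472. -150.    1.]
300 218 [ 370. -183.  329.]
304 204 [ 427. -183.   74.]
309 200 [ 437. -194.   72.]
312 196 [ 406. -202.  329.]
315 216 [ 376. -207.  304.]
275 200 [ 446. -108.    0.]
320 190 [ 401. -213.  421.]
cam [-23. 685. 558.]
[436, -230, 190] [328. 156.]
[436, -230, 254] [329. 129.]
[436, -230, 112] [328. 186.]
[511, -457, 45] [340. 175.]
```

View pics/t5.png

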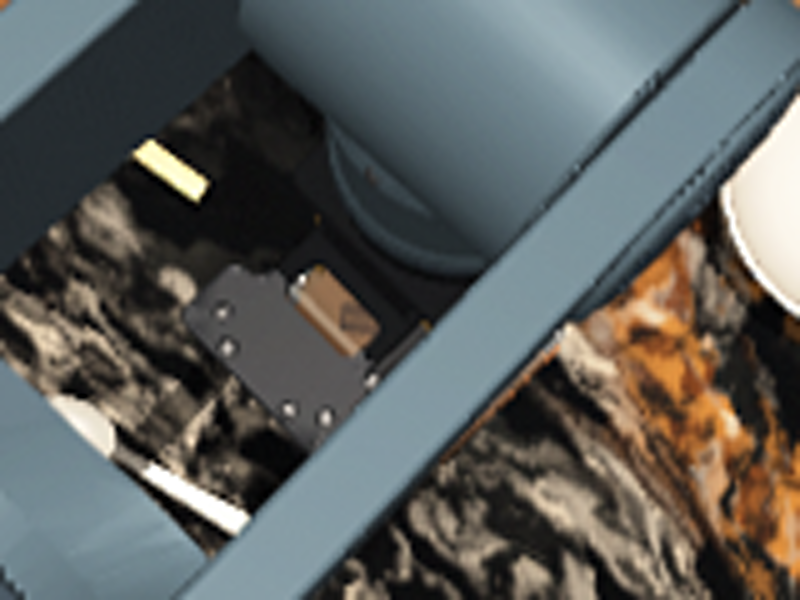

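The gripper body is centred on the bar, so sideways position is right and height is the suspect. I'll touch the bar's top with the shut fingers.

```bash
python3 -m pendant '0 0 -0.04 0 0 0;0 0 -0.065 0 0 0;0 0 -0.07 0 0 0;0 0 -0.072 0 0 0;0 0 -0.072 0 0 0' 
python3 -m pendant '0 0 -0.003 0 0 0;0 0 -0.003 0 0 0' | grep -E "pos|force"
python3 -m pendant '0 0 -0.003 0 0 0;0 0 -0.003 0 0 0'| grep -E "pos|force"
python3 -m pendant '0 0 -0.002 0 0 0;0 0 -0.002 0 0 0'| grep -E "pos|force"
```

```text
time_s: 4.85
position: [436.4, -230.3, 118.6]
eef_rot: [180.0, -0.0, 45.4]
contact_force: [-0.3, -0.1, 0.1]
grip_width: 5.2
finger_force: 0.0
position: [436.6, -230.3, 115.8]
contact_force: [0.1, 0.2, -0.8]
finger_force: 0.0
position: [436.1, -229.9, 112.1]
contact_force: [-0.6, -0.3, -0.3]
finger_force: 0.0
position: [436.0, -229.8, 109.9]
contact_force: [0.5, -0.3, 0.9]
finger_force: 0.0
```

```bash
python3 -m pendant '0 0 -0.003 0 0 0;0 0 -0.003 0 0 0' | grep -E "pos|contact"
python3 -m pendant '0 0 -0.003 0 0 0;0 0 -0.003 0 0 0'| grep -E "pos|contact"
python3 - <<'E'
from h import *
a,d=get_image("side");b,e=get_image("top")
A=cv2.resize(b[120:270,240:420],None,fx=2.2,fy=2.2);B=cv2.resize(a[120:270,240:420],None,fx=2.2,fy=2.2)
cv2.imwrite("pics/t6.png",np.hstack([A,B]))
for cam in("side","top"):
  for t in("dispenser_handle","dispenser_base"): print(cam,t,models.spot_in(cam,t)[:1])
E
```

```text
position: [435.8, -229.8, 106.7]
contact_force: [0.5, 1.1, -0.4]
position: [435.9, -229.8, 103.7]
contact_force: [0.0, -0.4, -0.6]
side dispenser_handle [{'at': [446.3, -191.4, 55.5], 'conf': 0.6}]
side dispenser_base []
top dispenser_handle [{'at': [425.7, -183.6, 76.0], 'conf': 0.68}]
top dispenser_base [{'at': [423.8, -184.4, 71.2], 'conf': 0.71}]
```

View pics/t6.png

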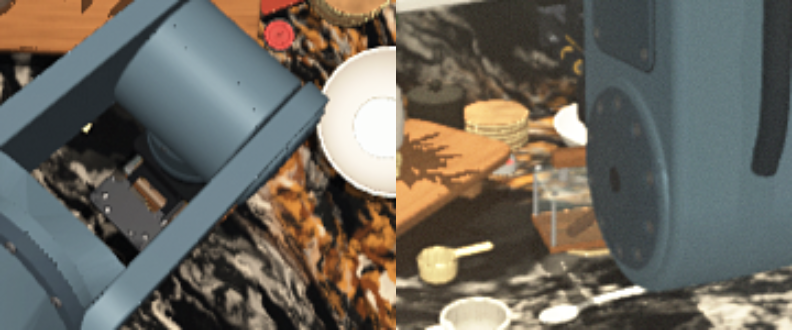

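The dispenser is unmoved, and the fingers report 104 mm with no contact on the bar. My last two pictures are precious, so I'll keep feeling downward.

```bash
for k in 1; do
python3 -m pendant '0 0 -0.003 0 0 0;0 0 -0.003 0 0 0' | grep -E "pos|contact"
python3 -m pendant '0 0 -0.003 0 0 0;0 0 -0.003 0 0 0'| grep -E "pos|contact"
python3 -m pendant '0 0 -0.003 0 0 0;0 0 -0.003 0 0 0'| grep -E "pos|contact"; done
python3 - <<'E'
from h import *
# find gripper/fingers in both depth clouds: anything near the tool axis between z 85 and 300
R=np.array([[.7022,.7120],[.7120,-.7022]])
for cam in("side","top"):
  a,d=get_image(cam);P=cloud(cam,d).reshape(-1,3)[d.ravel()>0]
  l=(P[:,:2]-[436,-230])@R.T   # tool x, tool y
  m=(abs(l[:,0])<70)&(abs(l[:,1])<110)&(P[:,2]>80)&(P[:,2]<330)
  print(cam,m.sum())
  for z in range(80,330,10):
    s=m&(P[:,2]>=z)&(P[:,2]<z+10)
    if s.sum()>3: print(z,s.sum(),np.percentile(l[s],[3,50,97],axis=0).round().tolist())
E
```

```text
position: [435.9, -229.8, 100.7]
contact_force: [0.8, 0.5, 0.5]
position: [435.8, -229.7, 97.6]
contact_force: [0.5, 0.2, 0.2]
position: [435.9, -229.8, 94.7]
contact_force: [0.0, 0.1, -0.1]
side 1114
80 17 [[29.0, -8.0], [33.0, -4.0], [37.0, 1.0]]
90 34 [[10.0, -11.0], [31.0, -8.0], [44.0, -4.0]]
100 61 [[10.0, -12.0], [28.0, -9.0], [44.0, 2.0]]
110 57 [[10.0, -11.0], [27.0, -4.0], [43.0, 5.0]]
130 13 [[9.0, -13.0], [11.0, 4.0], [12.0, 14.0]]
140 16 [[9.0, -15.0], [11.0, 6.0], [13.0, 13.0]]
150 17 [[8.0, -13.0], [11.0, 7.0], [12.0, 12.0]]
160 15 [[9.0, -12.0], [10.0, 10.0], [12.0, 15.0]]
170 14 [[8.0, 2.0], [10.0, 10.0], [12.0, 15.0]]
190 14 [[25.0, -61.0], [31.0, 79.0], [36.0, 84.0]]
200 95 [[10.0, -81.0], [33.0, 11.0], [36.0, 84.0]]
210 173 [[14.0, -47.0], [28.0, 12.0], [35.0, 82.0]]
220 44 [[19.0, -81.0], [25.0, 56.0], [36.0, 87.0]]
230 145 [[9.0, -77.0], [24.0, 62.0], [36.0, 89.0]]
240 38 [[20.0, -36.0], [24.0, -14.0], [25.0, 14.0]]
250 33 [[20.0, -28.0], [24.0, -10.0], [25.0, 13.0]]
260 27 [[20.0, -29.0], [22.0, -14.0], [25.0, 13.0]]
270 27 [[24.0, -42.0], [35.0, -31.0], [36.0,
[... 166 characters left out ...]
1 [[24.0, -31.0], [34.0, -21.0], [41.0, 1.0]]
320 52 [[25.0, -31.0], [34.0, -20.0], [41.0, 3.0]]
top 1056
200 16 [[-26.0, -61.0], [-25.0, -49.0], [28.0, -34.0]]
210 30 [[-27.0, -60.0], [-24.0, -44.0], [-22.0, -31.0]]
230 698 [[-27.0, -91.0], [1.0, -73.0], [31.0, -41.0]]
240 18 [[-21.0, -39.0], [-3.0, -39.0], [18.0, -37.0]]
250 14 [[-19.0, -39.0], [2.0, -39.0], [18.0, -39.0]]
260 13 [[-19.0, -40.0], [4.0, -39.0], [18.0, -39.0]]
270 9 [[-27.0, -40.0], [1.0, -39.0], [30.0, -31.0]]
280 195 [[-32.0, -39.0], [-5.0, -35.0], [33.0, -24.0]]
290 5 [[-21.0, -35.0], [-15.0, -33.0], [-8.0, -29.0]]
310 28 [[-30.0, -38.0], [-12.0, -36.0], [15.0, -25.0]]
320 25 [[-29.0, -38.0], [-9.0, -35.0], [20.0, -26.0]]
```

The depth cloud settles it. The fingers end at about 129 mm and the body begins at about 192 mm while the pose reads 94.7, so the tool really stands about 34 mm higher than reported; x and y agree. I'll open and go 42 mm lower.

```bash
python3 -m pendant '0 0 0 0 0 0;0 0 0 0 0 0;0 0 0 0 0 0;0 0 0 0 0 0;0 0 0 0 0 0;0 0 0 0 0 0' 0.06
python3 -m pendant '0 0 -0.015 0 0 0;0 0 -0.028 0 0 0;0 0 -0.034 0 0 0;0 0 -0.034 0 0 0' |grep -E "pos|contact|width"
python3 -m pendant '0 0 -0.004 0 0 0;0 0 -0.008 0 0 0;0 0 -0.008 0 0 0' |grep -E "pos|contact|width"
python3 - <<'E'
from h import *
R=np.array([[.7022,.7120],[.7120,-.7022]])
a,d=get_image("side");P=cloud("side",d).reshape(-1,3)[d.ravel()>0]
l=(P[:,:2]-[436,-230])@R.T
m=(abs(l[:,0])<70)&(abs(l[:,1])<110)&(P[:,2]>70)&(P[:,2]<200)
for z in range(70,200,6):
    s=m&(P[:,2]>=z)&(P[:,2]<z+6)
    if s.sum()>3: print(z,s.sum(),np.percentile(l[s],[3,50,97],axis=0).round().tolist())
E
```

```text
time_s: 7.45
position: [436.1, -230.0, 95.1]
eef_rot: [180.0, -0.0, 45.4]
contact_force: [0.4, 0.4, -0.5]
grip_width: 50.9
finger_force: 0.0
position: [435.3, -229.2, 59.9]
contact_force: [-0.4, 0.8, -0.0]
grip_width: 60.1
position: [436.0, -229.8, 52.8]
contact_force: [-0.8, 0.2, -0.2]
grip_width: 60.3
70 79 [[5.0, -43.0], [42.0, -35.0], [58.0, 35.0]]
76 254 [[5.0, -41.0], [36.0, -6.0], [56.0, 35.0]]
82 11 [[29.0, -9.0], [34.0, -6.0], [37.0, 1.0]]
88 9 [[30.0, -8.0], [33.0, -6.0], [37.0, -1.0]]
94 32 [[11.0, -11.0], [28.0, -8.0], [44.0, 3.0]]
100 49 [[-0.0, -11.0], [20.0, -7.0], [44.0, 40.0]]
106 57 [[4.0, -10.0], [21.0, -6.0], [44.0, 42.0]]
112 48 [[3.0, -11.0], [20.0, -2.0], [42.0, 38.0]]
118 8 [[8.0, 31.0], [10.0, 41.0], [12.0, 44.0]]
142 4 [[-0.0, 39.0], [7.0, 41.0], [13.0, 45.0]]
148 8 [[-0.0, 37.0], [3.0, 40.0], [26.0, 73.0]]
154 29 [[3.0, -79.0], [33.0, 39.0], [35.0, 82.0]]
160 53 [[9.0, -84.0], [34.0, 37.0], [36.0, 82.0]]
166 83 [[14.0, -73.0], [28.0, 24.0], [36.0, 82.0]]
172 93 [[16.0, -67.0], [30.0, 41.0], [35.0, 81.0]]
178 19 [[19.0, -84.0], [30.0, 78.0], [36.0, 84.0]]
184 46 [[23.0, -81.0], [25.0, 40.0], [36.0, 83.0]]
190 84 [[9.0, -79.0], [24.0, 61.0], [36.0, 92.0]]
196 49 [[7.0, -57.0], [23.0, 52.0], [35.0, 89.0]]
```

The body now begins at about 152 mm, which puts the grasp point at about 106. I'll go 3 mm lower and close.

```bash
python3 -m pendant '0 0 -0.003 0 0 0;0 0 -0.003 0 0 0;0 0 -0.003 0 0 0;0 0 -0.003 0 0 0;0 0 -0.003 0 0 0;0 0 -0.003 0 0 0;0 0 -0.003 0 0 0;0 0 -0.003 0 0 0' 0.005
```

```text
time_s: 9.0
position: [435.8, -229.6, 50.1]
eef_rot: [-179.9, 0.0, 45.4]
contact_force: [-3.6, 2.8, 3.2]
grip_width: 17.2
finger_force: 30.0
```

Gripped at 17.2 mm with 30 N. Lifting and carrying to the bowl.

```bash
python3 -m pendant '0 0 0.01 0 0 0;0 0 0.03 0 0 0;0 0 0.06 0 0 0;0 0 0.08 0 0 0;0.005 -0.015 0.085 0 0 0;0.015 -0.045 0.085 0 0 0;0.025 -0.08 0.085 0 0 0'
python3 -m pendant '0.012 -0.035 0 0 0 0;0.024 -0.07 0 0 0 0;0.035 -0.105 0 0 0 0;0.043 -0.128 0 0 0 0;0.048 -0.142 0 0 0 0;0.0495 -0.147 0 0 0 0;0.0495 -0.147 0 0 0 0'
python3 - <<'E'
from h import *
a,d=get_image("side");b,e=get_image("top")
A=cv2.resize(b[100:260,330:490],None,fx=2.4,fy=2.4);B=cv2.resize(a[90:250,260:420],None,fx=2.4,fy=2.4)
cv2.imwrite("pics/t7.png",np.hstack([A,B]))
c=np.array([510.5,-457])
R=np.array([[.7022,.7120],[.7120,-.7022]])
for cam,D in(("side",d),("top",e)):
  P=cloud(cam,D).reshape(-1,3)[D.ravel()>0]
  l=(P[:,:2]-c)@R.T
  m=(abs(l[:,0])<75)&(abs(l[:,1])<110)&(P[:,2]>60)&(P[:,2]<310)
  print(cam)
  for z in range(60,310,10):
    s=m&(P[:,2]>=z)&(P[:,2]<z+10)
    if s.sum()>5: print(z,s.sum(),np.percentile(l[s],[3,50,97],axis=0).round().tolist())
print(arm.get_state()["joints"].round(1))
E
```

```text
time_s: 9.7
position: [461.6, -310.2, 135.8]
eef_rot: [180.0, -0.0, 45.4]
contact_force: [0.9, 0.2, -3.7]
grip_width: 18.0
finger_force: 30.0
time_s: 10.4
position: [510.3, -457.1, 134.6]
eef_rot: [-179.9, -0.0, 45.3]
contact_force: [-0.3, 0.7, -4.4]
grip_width: 17.7
finger_force: 30.0
side
90 9 [[56.0, -3.0], [57.0, 20.0], [58.0, 34.0]]
100 14 [[54.0, 1.0], [55.0, 25.0], [58.0, 36.0]]
110 10 [[54.0, 13.0], [55.0, 26.0], [56.0, 33.0]]
120 11 [[54.0, 11.0], [55.0, 22.0], [56.0, 34.0]]
130 10 [[54.0, 14.0], [55.0, 27.0], [56.0, 38.0]]
140 6 [[54.0, 26.0], [55.0, 27.0], [56.0, 35.0]]
150 6 [[56.0, 23.0], [56.0, 30.0], [58.0, 36.0]]
160 7 [[52.0, 18.0], [56.0, 30.0], [58.0, 39.0]]
top
[-51.7  27.5  78.2   0.   74.4  -7.1]
```

View pics/t7.png

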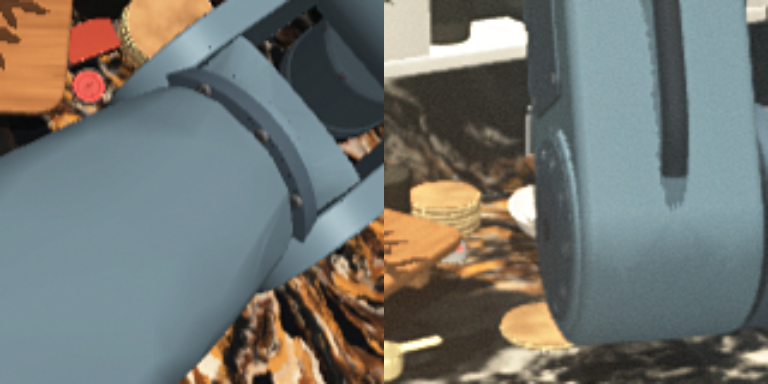

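The box is over the bowl: its end face sits 55–56 mm from the bowl's centre line, underside about 90 mm up, and the bare coaster shows at crop (540,325) in the right half. Now rocking about the slot line, pivoting at the underside.

```bash
python3 -m pendant '0.0085 -0.0083 -0.001 6.3 6.4 0;0.0163 -0.016 -0.0035 12.3 12.5 0;0.0237 -0.0234 -0.0077 18.25 18.5 0;0.0237 -0.0234 -0.0077 18.25 18.5 0;0.0237 -0.0234 -0.0077 18.25 18.5 0;0.0237 -0.0234 -0.0077 18.25 18.5 0;0.0237 -0.0234 -0.0077 18.25 18.5 0;0.0237 -0.0234 -0.0077 18.25 18.5 0'
python3 -m pendant '-0.0074 0.0074 0.0042 -6 -6.05 0;-0.0152 0.0151 0.0067 -11.9 -12.1 0;-0.0237 0.0234 0.0077 -18.25 -18.5 0;-0.0322 0.0317 0.0067 -24.6 -24.9 0;-0.04 0.0394 0.0042 -30.55 -31 0;-0.0474 0.0468 0 -36.5 -37 0;-0.0474 0.0468 0 -36.5 -37 0;-0.0474 0.0468 0 -36.5 -37 0'
```

```text
time_s: 11.3
position: [534.7, -480.5, 130.7]
eef_rot: [-154.3, 0.0, 45.4]
contact_force: [-0.0, 0.1, -4.8]
grip_width: 17.9
finger_force: 29.9
time_s: 12.1
position: [484.5, -430.2, 127.0]
eef_rot: [154.1, -0.0, 45.4]
contact_force: [0.7, -0.7, -4.1]
grip_width: 17.7
finger_force: 30.0
```

```bash
python3 -m pendant '0 0 0 0 0 0;0.0074 -0.0074 0.0042 6 6.05 0;0.0152 -0.0151 0.0067 11.9 12.1 0;0.0237 -0.0234 0.0077 18.25 18.5 0;0.0322 -0.0317 0.0067 24.6 24.9 0;0.04 -0.0394 0.0042 30.55 31 0;0.0474 -0.0468 0 36.5 37 0;0.0474 -0.0468 0 36.5 37 0' |grep -E "time|contact|width"
python3 -m pendant '0 0 0 0 0 0;0 0 0 0 0 0;-0.0074 0.0074 0.0042 -6 -6.05 0;-0.0152 0.0151 0.0067 -11.9 -12.1 0;-0.0237 0.0234 0.0077 -18.25 -18.5 0;-0.0322 0.0317 0.0067 -24.6 -24.9 0;-0.04 0.0394 0.0042 -30.55 -31 0;-0.0474 0.0468 0 -36.5 -37 0' |grep -E "time|contact|width"
python3 -m pendant '0 0 0 0 0 0;0 0 0 0 0 0;0.0074 -0.0074 0.0042 6 6.05 0;0.0152 -0.0151 0.0067 11.9 12.1 0;0.0237 -0.0234 0.0077 18.25 18.5 0;0.0322 -0.0317 0.0067 24.6 24.9 0;0.04 -0.0394 0.0042 30.55 31 0;0.0474 -0.0468 0 36.5 37 0' |grep -E "time|contact|width"
python3 -m pendant '0 0 0 0 0 0;0 0 0 0 0 0;-0.0074 0.0074 0.0042 -6 -6.05 0;-0.0152 0.0151 0.0067 -11.9 -12.1 0;-0.0237 0.0234 0.0077 -18.25 -18.5 0;-0.0322 0.0317 0.0067 -24.6 -24.9 0;-0.04 0.0394 0.0042 -30.55 -31 0;-0.0474 0.0468 0 -36.5 -37 0' |grep -E "time|contact|width"
python3 -m pendant '0 0 0 0 0 0;0 0 0 0 0 0;0.0074 -0.0074 0.0042 6 6.05 0;0.0152 -0.0151 0.0067 11.9 12.1 0;0.0237 -0.0234 0.0077 18.25 18.5 0;0.0322 -0.0317 0.0067 24.6 24.9 0;0.04 -0.0394 0.0042 30.55 31 0;0.0474 -0.0468 0 36.5 37 0' |grep -E "time|contact|width"
python3 -m pendant '0 0 0 0 0 0;0 0 0 0 0 0;-0.0074 0.0074 0.0042 -6 -6.05 0;-0.0152 0.0151 0.0067 -11.9 -12.1 0;-0.0237 0.0234 0.0077 -18.25 -18.5 0;-0.0237 0.0234 0.0077 -18.25 -18.5 0;-0.0237 0.0234 0.0077 -18.25 -18.5 0'
python3 - <<'E'
from h import *
for c in("side","top"):
  get_image(c)
  for t in("cinnamon_center","bowl"): print(c,t,models.spot_in(c,t)[:2])
E
```

```text
time_s: 12.9
contact_force: [-0.2, 0.2, -7.2]
grip_width: 17.6
time_s: 13.7
contact_force: [0.2, -0.3, -4.4]
grip_width: 17.3
time_s: 14.5
contact_force: [0.8, -2.0, -3.7]
grip_width: 18.0
time_s: 15.3
contact_force: [1.3, -0.8, -4.7]
grip_width: 17.6
time_s: 16.1
contact_force: [1.8, -2.5, -3.9]
grip_width: 18.0
time_s: 16.8
position: [508.5, -454.7, 144.1]
eef_rot: [179.2, 0.1, 45.4]
contact_force: [-0.5, -0.6, -4.1]
grip_width: 17.6
finger_force: 30.0
side cinnamon_center []
side bowl [{'at': [526.9, -73.9, 18.2], 'conf': 0.56}, {'at': [576.0, -442.3, 36.7], 'conf': 0.52}]
top cinnamon_center []
top bowl []
```

I'll carry it back above the coaster, which uncovers the bowl, and check the bowl before lowering.

```bash
python3 -m pendant '-0.005 0.015 0 0 0 0;-0.015 0.045 0 0 0 0;-0.027 0.082 0 0 0 0;-0.04 0.12 0 0 0 0;-0.052 0.158 0 0 0 0;-0.064 0.195 0 0 0 0;-0.072 0.219 0 0 0 0;-0.0745 0.227 0 0 0 0'
python3 -m pendant '0 0 0 0 0 0;0 0 0 0 0 0'
python3 - <<'E'
from h import *
a,d=get_image("side");b,e=get_image("top")
for c in("side","top"):
  for t in("cinnamon_center","bowl","cork_coaster"): print(c,t,models.spot_in(c,t)[:2])
A=cv2.resize(b[130:230,340:500],None,fx=3.7,fy=3.7,interpolation=cv2.INTER_CUBIC)[:, :592];B=cv2.resize(a[150:270,290:370],None,fx=2.5,fy=3.08)
cv2.imwrite("pics/t8.png",np.hstack([A,B[:370]]));np.save("d.npy",d)
P=cloud("top",e);w=P[130:230,370:470].reshape(-1,3);r=w[(w[:,2]>38)&(w[:,2]<60)]
print(cv2.minEnclosingCircle(r[:,:2].astype(np.float32)))
E
```

```text
time_s: 17.9
position: [434.4, -227.0, 136.3]
eef_rot: [179.8, -0.0, 45.5]
contact_force: [-0.5, -0.6, -3.2]
grip_width: 17.8
finger_force: 30.0
time_s: 18.1
position: [435.6, -230.3, 136.9]
eef_rot: [179.7, 0.0, 45.4]
contact_force: [-0.1, -1.9, -4.4]
grip_width: 17.8
finger_force: 30.0
side cinnamon_center []
side bowl []
side cork_coaster [{'at': [443.2, -209.5, 7.1], 'conf': 0.95}]
top cinnamon_center [{'at': [525.5, -436.5, 23.0], 'conf': 0.47}]
top bowl [{'at': [509.7, -467.8, 23.2], 'conf': 0.86}]
top cork_coaster []
((509.92694091796875, -456.8160095214844), 84.58719635009766)
```

View pics/t8.png

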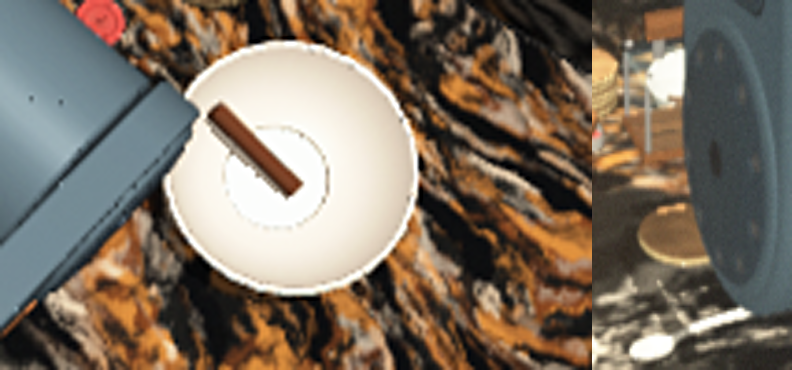

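The stick lies in the bowl at crop (255,150), within the rim, and the bowl is unmoved at (509.9, -456.8). The coaster shows below the box at (675,235), so I'll fit its centre from the side mask before placing.

Run:
```python
from h import *
from scipy.optimize import least_squares
get_image("side");k=models.masks_of("side","cork_coaster")[0]["pixels"]
c=get_calibration("side");K=np.array(c["mtx"]);T=np.array(c["pose"])
ed=[]
for v in np.where(k.any(1))[0]: ed.append((np.where(k[v])[0].min()-.5,v))
for u in np.where(k.any(0))[0]:
  r=np.where(k[:,u])[0]; ed+= [(u,r.min()-.5)]
def pl(u,v,z):
  r=T[:3,:3]@np.array([(u-K[0,2])/K[0,0],-(v-K[1,2])/K[1,1],-1.]);t=(z-T[2,3])/r[2];return (T[:3,3]+t*r)[:2]
E=np.array([pl(u,v,8) for u,v in ed])
f=lambda p:np.hypot(*(E-p[:2]).T)-47
s=least_squares(f,[436,-230],loss="soft_l1",f_scale=1.5);print(k.sum(),len(E),s.x,np.abs(s.fun).mean(),np.cov(s.jac.T).shape)
f2=lambda p:np.hypot(*(E-p[:2]).T)-p[2]
print(least_squares(f2,[436,-230,47],loss="soft_l1",f_scale=1.5).x)
```

```text
368 46 [ 436.50375249 -227.3668108 ] 3.743611715209896 (2, 2)
[ 440.5341459  -227.38817372   43.52662568]
```

The coaster centre agrees with the start position to within about 2 mm, so I'll lower straight back.

```bash
python3 -m pendant '0 0 -0.02 0 0 0;0 0 -0.045 0 0 0;0 0 -0.065 0 0 0;0 0 -0.076 0 0 0;0 0 -0.08 0 0 0;0 0 -0.08 0 0 0;0 0 -0.08 0 0 0'
python3 -m pendant '0 0 -0.0015 0 0 0;0 0 -0.003 0 0 0;0 0 -0.0035 0 0 0;0 0 -0.0035 0 0 0'
```

```text
time_s: 19.3
position: [435.3, -229.4, 57.3]
eef_rot: [179.7, 0.0, 45.4]
contact_force: [0.3, -0.8, -3.9]
grip_width: 17.7
finger_force: 30.0
time_s: 19.7
position: [434.6, -228.8, 53.0]
eef_rot: [179.8, 0.0, 45.4]
contact_force: [-0.8, 0.7, -3.0]
grip_width: 17.9
finger_force: 30.0
```

```bash
python3 -m pendant '0.0008 -0.0008 -0.001 0.2 0.2 0;0.0008 -0.0008 -0.0015 0.2 0.2 0;0.0008 -0.0008 -0.0015 0.2 0.2 0'
python3 -m pendant '0 0 -0.001 0 0 0;0 0 -0.001 0 0 0;0 0 -0.001 0 0 0'
```

```text
time_s: 20.0
position: [435.2, -229.9, 52.1]
eef_rot: [-179.9, 0.0, 45.4]
contact_force: [-4.4, 1.1, 5.1]
grip_width: 17.3
finger_force: 30.0
time_s: 20.3
position: [435.1, -230.2, 52.0]
eef_rot: [-179.9, 0.1, 45.4]
contact_force: [-8.5, 2.6, 13.3]
grip_width: 17.6
finger_force: 30.0
```

It touched down with 13 N. Releasing and rising.

```bash
python3 -m pendant '0 0 0.001 0 0 0;0 0 0.001 0 0 0;0 0 0.001 0 0 0;0 0 0.001 0 0 0;0 0 0.001 0 0 0;0 0 0.001 0 0 0' 0.06
python3 -m pendant '0 0 0.02 0 0 0;0 0 0.05 0 0 0;0 0 0.09 0 0 0;0 0 0.13 0 0 0;0 0 0.17 0 0 0;0 0 0.19 0 0 0;0 0 0.19 0 0 0'
python3 -m pendant '-0.02 -0.03 0 0 0 0;-0.05 -0.07 0 0 0 0;-0.08 -0.11 0 0 0 0;-0.11 -0.16 0 0 0 0;-0.14 -0.2 0 0 0 0;-0.17 -0.24 0 0 0 0;-0.18 -0.26 0 0 0 0;-0.18 -0.26 0 0 0 0'
python3 - <<'E'
from h import *
b,e=get_image("top");P=cloud("top",e)
Q=P[165:240,285:365].reshape(-1,3)
for z0,z1 in((65,85),(100,120)):
  h=Q[(Q[:,2]>z0)&(Q[:,2]<z1)];print(len(h),cv2.minAreaRect(h[:,:2].astype(np.float32)),np.median(h[:,2]))
h=Q[(Q[:,2]>65)&(Q[:,2]<82)];print("tilt",np.linalg.lstsq(np.c_[h[:,:2]-h[:,:2].mean(0),np.ones(len(h))],h[:,2],rcond=None)[0])
for t in("cinnamon_center","bowl","tamper","espresso_cup1","teaspoon1","coffee_scoop"):print(t,[(x["at"],round(x["conf"],2)) for x in models.spot_in("top",t)[:2]])
a,d=get_image("side")
A=cv2.resize(b[120:260,270:470],None,fx=2,fy=2);B=cv2.resize(a[170:270,290:390],None,fx=4,fy=2.8)
cv2.imwrite("pics/end.png",np.hstack([A,B]))
E
```

```text
time_s: 20.9
position: [435.4, -229.7, 51.3]
eef_rot: [-179.9, 0.0, 45.4]
contact_force: [-0.3, 0.5, 0.8]
grip_width: 59.9
finger_force: 0.0
time_s: 21.6
position: [437.0, -231.0, 245.0]
eef_rot: [179.6, -0.0, 45.4]
contact_force: [-0.1, 0.4, -0.5]
grip_width: 59.5
finger_force: 0.0
time_s: 22.4
position: [252.5, -491.8, 238.9]
eef_rot: [-179.8, -0.0, 45.1]
contact_force: [-0.4, 0.8, 0.0]
grip_width: 59.8
finger_force: 0.0
1379 ((434.81549072265625, -230.35580444335938), (111.38613891601562, 81.73385620117188), 45.43282699584961) 75.17476171459089
313 ((434.1661376953125, -230.85365295410156), (85.18399047851562, 17.975963592529297), 44.409786224365234) 110.70717362961511
tilt [ 1.52028301e-03 -4.10580131e-05  7.51735580e+01]
cinnamon_center [([528.8, -437.9, 23.7], 0.59)]
bowl [([517.2, -467.5, 23.8], 0.94), ([530.1, -440.1, 19.5], 0.38)]
tamper [([509.4, 60.8, 13.7], 0.62)]
espresso_cup1 [([418.3, 47.1, 25.9], 0.83)]
teaspoon1 [([367.4, -82.9, -1.0], 0.57)]
coffee_scoop [([531.6, -71.6, 5.8], 0.79)]
```

View pics/end.png

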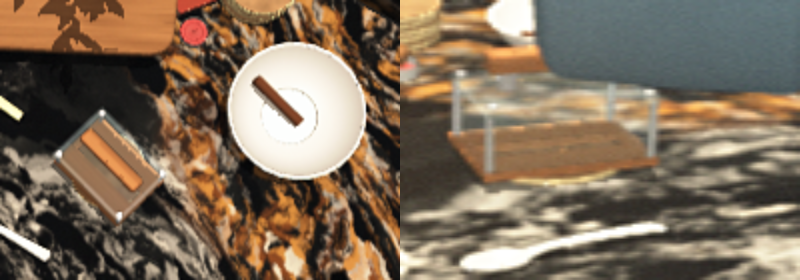

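The stick lies in the bowl at (277,100). The empty dispenser is level on its coaster at (108,165), within 2 mm of where it started, and the bystanders are unmoved.

```bash
python3 -m pendant '0 0 0 0 0 0;0 0 0 0 0 0' | head -2; python3 -c "
from bench import order;print(order.sign_off())"
```

```text
time_s: 23.0
position: [255.8, -489.4, 241.6]
the job is handed in; nothing more can be done
None
```

The cinnamon stick is in the bowl, the empty dispenser is back level on its coaster within 2 mm of its start, the bowl and bystanders are where they were, and the job was handed in at about 23 s.

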